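# Set a masonry joint with a gauge blade

### The job

Clear the ear defenders out of the way by hanging them by their headband over the steel rail. Then slide the thin-bladed gauge along the bench, never lifting it, blade first into the gap between the two stones until the pin on top of its blade is level with the stones' front faces; push the sliding stone up snug so that the blade is nipped between the stones, and last throw the locking lever fully over, away from the robot. Leave the gauge at that depth, and the wide gauge and everything else on the bench where they are.

Things in the scene. Friction and masses are not known exactly. Their poses are not given: they have to be found in the camera images.
- defenders: Ear defenders on their two cups, band up, in the gauge's way: an arch 160 (x, cup to cup) by 62 by 150 mm high, 0.25 kg. Origin: centre of the footprint on the bench, z up. The rubber cushion on the band, 40 (x) by 26 (y) mm, 126 to 150 mm above the origin, is the place to grip. Hollow below: 100 mm clear between the cups (75 mm high), band's underside flat for 72 mm along x.
- band (a point): Middle of the underside of the ear defenders' headband, 121 mm above the cups' feet; axes as defenders. On the rail it lies 6 mm above rail_mid.
- rail_mid (a point): Middle of the axis of the steel rail: a horizontal bar 12 mm thick, 180 mm long along this frame's y, 165 mm above the bench, on a 16 mm post at each end (foot discs 70 mm across). The ear defenders hang with the bar under the band between the cups, so their x across the bar.
- jig: Two pale stones with a gap between. Origin: on the bench in the plane of their front faces (towards the robot), on the nipped blade's centre line; x into the gap, y to the fixed stone (left). Stones 80 mm deep, 60 high. Gap faces: fixed stone y = +5 mm (it reaches y = 80), sliding stone y = -19 mm + slide_stone. The gap's floor is the bench. A bar 22 mm high crosses behind.
- slide_stone (a joint): Travel of the sliding stone (right, -y side) towards the fixed one, m. The gap is 24 mm minus this; 0.014 when it nips the 10 mm blade. Starts at 0.001 to 0.006 (gap 23 to 18 mm). Stiff: needs about 4 N to move, stays where left.
- slide_push (a point): Centre of the sliding stone's outer side (steel plate, 80 by 55 mm, facing jig -y), 30 mm above the bench: push here towards jig +y. The stone is 75 mm wide in y.
- gauge: The thin-bladed steel gauge, 0.35 kg, flat on the bench. Origin: centre of the underside of its foot, a block 40 (x) by 34 (y) by 25 mm high. From the foot a blade 10 mm thick (y) and 30 mm high stands on edge along +x, its tip 95 mm from the origin. Lies left or right of the ear defenders, the wide gauge on the other side.
- gauge_pin (a point): Top of the small dark pin (6 mm thick, 11 mm tall) on the blade's top edge, 45 mm ahead of the gauge's origin and 50 mm behind the blade's tip, 41 mm above the bench. Axes as gauge.
- lock (a joint): Angle of the locking lever beside the fixed stone, rad: about 0 leaning towards the robot (free), 1.0 fully over, away from the robot (locked). Light, stays where left.
- lock_tip (a point): Centre of the lever's black ball (26 mm across), 80 mm from the pivot. The pivot lies 22 mm above the bench, at x = 45, y = 135 mm in the jig's frame; the lever swings in the jig's x-z plane, its ball going from x = 7 mm to x = 83 mm, 92 to 102 mm above the bench.
- wide_gauge: Bystander: a gauge like the other, with the same foot, but a blade 28 mm thick, too thick for the gap. Origin as gauge.
- mallet: Bystander: hammer with a wooden handle, 260 mm, lying to the right.
- chisel_a: Bystander: wood-handled stone chisel, 230 mm, lying to the left beyond the rail.
- chisel_b: Bystander: broad wood-handled stone chisel, 230 mm, lying to the right.
- dust_brush: Bystander: dusting brush, 200 mm, lying to the left, beyond the chisel.
- offcut_a: Bystander: stone offcut 70 by 50 by 40 mm, beyond the jig to the left.
- offcut_b: Bystander: stone offcut 50 by 60 by 30 mm, beyond the jig.

How it is judged (in metres and radians):
On the way, in this order (a step that is already met when the one before it is completed fails the run):
1. the ear defenders hang over the rail by their headband, let go (x of band in the frame of rail_mid between -0.035 and 0.035 m and y of band in the frame of rail_mid between -0.07 and 0.07 m and z of band in the frame of rail_mid between -0.004 and 0.02 m and angle between defenders's own z axis and vertical below 0.4 rad and contact force between the fingers and defenders below 0.1 N), for 0.2 s.
2. the blade is in the gap with its pin level with the stones' front faces (within 6 mm) (x of gauge_pin in the frame of jig between -0.006 and 0.006 m and y of gauge_pin in the frame of jig between -0.016 and 0.008 m and height (world z) of gauge below 0.006 m), for 0.2 s.
3. the sliding stone is pushed up so that the blade is nipped (value of joint slide_stone above 0.0118 m), for 0.2 s.
4. the locking lever is fully over (value of joint lock above 0.85 rad), for 0.2 s.
At the end, for the whole second after the job is handed in: Ear defenders at rest on the rail by the band, let go (35 mm across, 70 mm along from its middle; tilt under 0.4 rad). Thin gauge flat on the bench, pin within 6 mm of the stones' front plane, square within 0.07 rad; sliding stone against it (over 11.8 mm); lever over 0.85 rad (all of step 1 and all of step 2 and angle between the x axis of gauge and the x axis of jig, either way round below 0.07 rad and value of joint slide_stone above 0.0118 m and value of joint lock above 0.85 rad and linear speed of defenders below 0.05 m/s and linear speed of gauge below 0.01 m/s); the robot touches nothing.
It fails at once if the thin gauge lifted off the bench (over 12 mm) or tipped (height (world z) of gauge above 0.012 m or angle between gauge's own z axis and vertical above 0.35 rad).
It fails at once if the wide gauge moved more than 40 mm (distance of wide_gauge from where it was at the start of the episode above 0.04 m).
It fails at once if a tool or offcut on the bench moved more than 40 mm (distance of any of mallet, chisel_a, chisel_b, dust_brush, offcut_a, offcut_b from where it was at the start of the episode above 0.04 m).
It also fails if it takes over 72 s, if anything falls off the work surface, if the arm or the gripper's body presses on something with over 40 N, if the wrist force passes 120 N, or if a joint passes its speed limit or range.

### The arm

A 7-joint arm with a two-finger parallel gripper is mounted at the origin on the work surface. World frame = base frame: x ahead of the robot, y to its left, z up, the work surface at z = 0. Lengths are in mm, angles in rad, forces in N, time in s.
With the tool pointing down it reaches from about 350 to 900 mm from the base axis. Payload 8.1 kg.
Tool frame: the origin (TCP) lies at the very end of the fingers, on their centre line; the grasp point (between the pads) lies robot.tcp_to_grasp behind it (robot.tcp_to_grasp is the distance from the TCP to the grasp point, in mm); z points along the fingers, y is the line along which they close (so a half turn about z gives the same grasp; the last joint's range is limited). The gripper opens to 92 mm and grips with 3 to 60 N. Pads are 19 mm wide; open, the fingers measure 130 mm over their backs; the gripper's body (75 mm by 190 mm) begins 47 mm behind the grasp point.
Start: joints at [-1.233, 0.434, 0.025, 1.573, -0.012, 1.134, -0.075], TCP at [266.692, 565.258, 226.742] pointing down, gripper open.
Joint ranges: [-2.62, 2.62], [-0.44, 2.09], [-1.27, 1.32], [0.08, 2.57], [-1.32, 4.46], [0.12, 2], [-2.74, 2.74]. Speed limits (rad/s): [2.22, 2.22, 3.01, 3.01, 3.14, 3.14, 3.14].

### API

Orientations are given as a unit quaternion [x, y, z, w].
In Python, from bench import robot, eyes, ticket, spotter gives the robot as it stands.
- The arm moves only by the tool move_arm, never from a script. Its argument "steps" is one flat list of numbers, 7 for each row, row after row: the shift along the tool's x, y, z scaled (see below), then the turn, a rotation vector about the tool's x, y, z scaled (see below), then the opening, from 0 (shut) to 1 (fully open). A call has 1 to 12 rows; each row shifts and turns the commanded pose from where the row before left it, along the tool's axes as they then stand; what a row does not reach is not made up. The controller multiplies each number of a shift by 100 mm and each number of a turn by 2 rad. A row lasts 1/12 s, in which the tool goes at most 41.7 mm and 7.16 degrees, less where a joint would pass 70% of its speed; a pose out of reach is approached as far as the arm can. A call with a number of a shift or a turn outside -1 to 1 is refused whole. A call with a gripper value outside its range is refused whole. The fingers move at their own pace and stop on an object; "force" is the grip in N (left out, the last holds). Time passes only in rows, so rows that do not move let the fingers close. It gives the time, the measured TCP pose, the force, the opening and the grip force at its end, in the units of the state.
- robot.sense(): the state, without advancing time (a new reading comes with each control period).
- eyes.grab_frame(name): name is "scene" or "side" or "wrist"; returns a dict with "frame" (384x512x3 uint8, red, green, blue), "camera_matrix" (3x3 intrinsics, pixels), "view" (4x4, takes a point from world to camera coordinates). Camera axes: x right, y down, z forward; pixel columns grow to the right and rows downward; lengths in mm; the calibration is good to about 2 mm. A picture is of the moment at which its call begins. There is no depth.
- ticket.sign_off(): hands the job in; it is judged then, once.
Trained networks look in the newest picture that a camera, given by its name, has taken for a name from the list of things; names that differ only in an ending like _2 or _b are one class to them, and where a whole thing is asked for, a point or a joint stands for the part that bears it (a point fixed in the world has none). Each returns a list of dicts, best first, with "score" (0 to 1); they miss things now and then, are a little off and sometimes report something else, mostly with a low value. They report only what shows in the picture. A call takes as long as a camera call.
- spotter.spot_in(target, camera): "extent" ([left, top, right, bottom] in pixels, round what is visible of it).
- spotter.masks_of(target, camera): "pixels" (384x512 bool, what is visible of it) and "extent" ([left, top, right, bottom] in pixels, round what is visible of it).
- spotter.pinpoint(target, camera): "xy" ([column, row] in pixels: a listed point, or the origin of a listed thing).
The state is a dict: "time": time; "joints": joint angles; "joint_velocities": joint speeds; "effort": joint torques, N m; "ee_pos": TCP position; "tcp_rot": TCP orientation; "contact_force": force on the tool from outside, world axes, zero at the start; "wrist_torque": the same for the moment, N m; "width": finger opening in mm; "finger_force": force on a finger pad.
Only numpy, scipy, OpenCV 4.12 (cv2) and the standard library are available. Lean on these libraries where they do the work, as an engineer would, in place of code of your own. Each camera call takes 0.05 s, during which the arm holds its last target. There are 200 camera calls.

## Working session

There is one attempt and no reset: what is moved stays moved. The work goes in short steps, Python scripts to look and compute and a tool call to move; the robot and the scene stay as the last step left them, time stands still between calls to the robot, and variables do not carry over. Pictures are saved under pics/ and viewed, at most 10 in all, crops included, and the job is handed in when it is done.

Besides the shell and the picture viewer there is one more tool, called after ">>>" as name(argument=value, ...), one argument or row to a line, values as JSON. move_arm: Moves the arm, as the interface text tells. Its arguments: {"type":"object","properties":{"steps":{"type":"array","items":{"type":"number","minimum":-1,"maximum":1}},"force":{"type":"number"}},"required":["steps"]}

```bash
mkdir -p pics; ls; cat > h.py <<'E'
import numpy as np, cv2
from bench import robot, eyes, ticket, spotter
from scipy.spatial.transform import Rotation as R
def grab(c,save=None):
    f=eyes.grab_frame(c)
    if save: cv2.imwrite(f'pics/{save}.png',f['frame'][:,:,::-1])
    return np.array(f['camera_matrix']),np.array(f['view'])
def ray(cal,uv):
    K,V=cal; d=np.linalg.inv(K)@[uv[0],uv[1],1]; Rm=V[:3,:3]; return -Rm.T@V[:3,3], Rm.T@d
def onplane(cal,uv,z):
    o,d=ray(cal,uv); return o+d*(z-o[2])/d[2]
def tri(obs):
    A=0;b=0
    for cal,uv in obs:
        o,d=ray(cal,uv); d=d/np.linalg.norm(d); P=np.eye(3)-np.outer(d,d); A=A+P; b=b+P@o
    return np.linalg.solve(A,b)
def proj(cal,p):
    K,V=cal; q=K@(V[:3,:3]@np.array(p)+V[:3,3]); return q[:2]/q[2]
def state():
    s=robot.sense(); print('t',s['time'],'pos',np.round(s['ee_pos'],1),'q',np.round(s['tcp_rot'],4),'F',np.round(s['contact_force'],1),'w',round(s['width'],1),'ff',np.round(s['finger_force'],1)); return s
E
python3 - <<'E'
from h import *
s=state(); print(R.from_quat(s['tcp_rot']).as_matrix().round(3), robot.tcp_to_grasp)
cs={c:grab(c,c+'0') for c in('scene','side')}
for c in cs: print(c, ray(cs[c],(256,192))[0].round(), ray(cs[c],(256,192))[1].round(2))
for n in ['defenders','band','rail_mid','jig','slide_push','gauge','gauge_pin','lock_tip','wide_gauge','mallet','chisel_a','dust_brush']:
    obs=[]
    for c in cs:
        r=spotter.pinpoint(n,c)
        if r: obs.append((cs[c],r[0]['xy']))
        print(n,c,[(np.round(q['xy'],1),round(q['score'],2)) for q in r[:2]])
    if len(obs)==2:
        p=tri(obs); print('   ',p.round(1),[ (proj(k,p)-u).round(1) for k,u in obs])
E
python3 -c "
import cv2,numpy as np
cv2.imwrite('pics/a.png',np.vstack([cv2.imread('pics/scene0.png'),cv2.imread('pics/side0.png')])[:, :].copy()[:768])
a=cv2.imread('pics/a.png'); cv2.imwrite('pics/a.png',cv2.resize(a,(400,600)))"
```

```text
pics
t 0.0 pos [266.5 564.8 225.9] q [ 2.186e-01  9.758e-01 -8.000e-04 -1.000e-04] F [0.2 0.6 0.5] w 91.7 ff 0.0
[[-0.904  0.427 -0.001]
 [ 0.427  0.904 -0.002]
 [-0.    -0.002 -1.   ]] 18.8
scene [1474. -241. 1630.] [-0.51  0.11 -0.86]
side [   82. -1027.   962.] [ 0.35  0.72 -0.6 ]
defenders scene [(array([275.7, 190.1]), 0.67), (array([229.5, 186.4]), 0.55)]
defenders side [(array([234.8, 259.6]), 0.89)]
    [ 483.    25.8 -125.8] [array([-6.3,  9.2]), array([-11.3,  -8.6])]
band scene [(array([230.3, 168. ]), 0.79)]
band side [(array([235.7, 224.9]), 0.69)]
    [ 459.6 -126.6  121. ] [array([-0.8,  1.3]), array([-1.7, -1.2])]
rail_mid scene [(array([356.2, 136.9]), 0.55)]
rail_mid side [(array([175.8, 126.8]), 0.98)]
    [461.7 367.5 174. ] [array([ 0.1, -0.3]), array([0.3, 0.2])]
jig scene [(array([237.5, 215.3]), 0.61)]
jig side [(array([260.4, 296.1]), 0.75), (array([272. , 242.6]), 0.73)]
    [ 517.5 -136.7 -176.5] [array([-3.5,  4.6]), array([-6.4, -4.4])]
slide_push scene [(array([218.8, 219.1]), 0.97), (array([276.1, 190.9]), 0.59)]
slide_push side [(array([299.7, 249.9]),
[... 749 characters left out ...]
, 0.48)]
wide_gauge side [(array([260.2, 297.2]), 0.86)]
    [ 458.8 -292.5   -7.2] [array([-0.2,  0.2]), array([-0.3, -0.2])]
mallet scene [(array([175.6, 233.2]), 0.9)]
mallet side [(array([327.6, 303.6]), 0.62)]
    [ 611.2 -379.   -15. ] [array([-1.1,  1.2]), array([-2. , -1.2])]
chisel_a scene [(array([143.3, 179.2]), 0.56), (array([345.1, 191.7]), 0.51)]
chisel_a side [(array([261. , 359.4]), 0.8), (array([215.8, 168.3]), 0.53)]
    [ 364.9 -469.7   20.8] [array([-1.5,  1.7]), array([-3.4, -2.3])]
dust_brush scene [(array([377.8, 200.7]), 0.7)]
dust_brush side [(array([224.7, 147.3]), 0.83), (array([225.5, 208.9]), 0.72)]
    [661.  415.8  11.3] [array([ 0.5, -1. ]), array([0.9, 0.7])]
```

View pics/scene0.png

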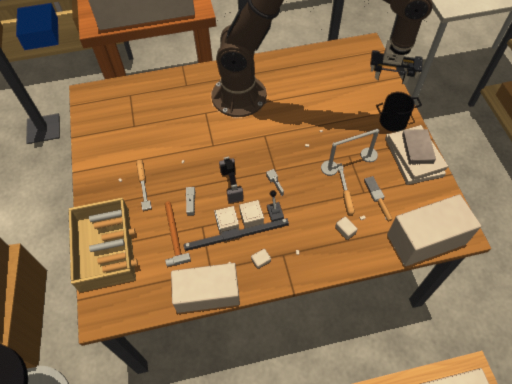

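View pics/side0.png

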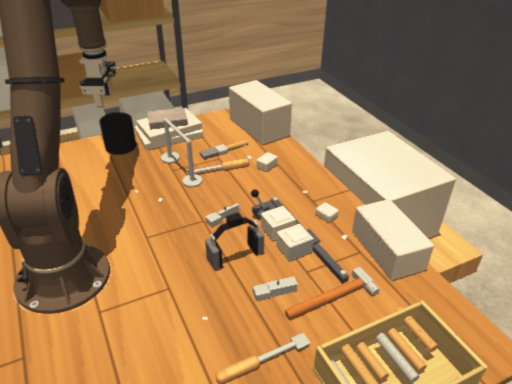

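The scene view shows the defenders at (232,180), elongated along world x. The thin gauge is left of them at (274,182) and the wide one right at (190,200). The stones are at (240,215), the lever ball at (273,194), and the rail runs from (330,140) to (378,130). The side view agrees: defenders (235,240), jig (285,230), wide gauge (275,288), rail (180,140). I'll move the wrist camera over it.

>>> move_arm(
  steps=[-0.28, -0.26, -0.16, 0, 0, 0, 1, -0.28, -0.26, -0.16, 0, 0, 0, 1, -0.28, -0.26, -0.16, 0, 0, 0, 1, -0.28, -0.26, -0.16, 0, 0, 0, 1, -0.28, -0.26, -0.16, 0, 0, 0, 1, -0.28, -0.26, -0.16, 0, 0, 0, 1, -0.28, -0.26, -0.16, 0, 0, 0, 1, -0.28, -0.26, -0.16, 0, 0, 0, 1, -0.28, -0.26, -0.16, 0, 0, -0.055, 1, -0.28, -0.26, -0.16, 0, 0, -0.055, 1, -0.28, -0.26, -0.16, 0, 0, -0.055, 1, -0.28, -0.26, -0.1, 0, 0, -0.055, 1],
)

```text
time: 2.3
ee_pos: [455.1, 156.1, 412.1]
tcp_rot: [0.009, 1.0, 0.001, 0.001]
contact_force: [1.1, 0.2, -0.8]
width: 91.5
finger_force: 0.0
```

```bash
cat > look.py <<'E'
from h import *
import sys,pickle
tag=sys.argv[1]; names=sys.argv[2].split(',') if len(sys.argv)>2 else []
s=state(); M=R.from_quat(s['tcp_rot']).as_matrix(); print(M.round(3))
cal=grab('wrist',tag); print('cam',ray(cal,(256,192))[0].round())
for n in names:
    r=spotter.pinpoint(n,'wrist'); print(n,[(np.round(q['xy'],1),round(q['score'],2)) for q in r[:2]])
pickle.dump(cal,open(tag+'.pkl','wb'))
E
python3 look.py w1 defenders,band,rail_mid,jig,slide_push,gauge,gauge_pin,lock_tip,wide_gauge
```

```text
t 2.3 pos [455.1 156.1 412.1] q [9.4e-03 1.0e+00 9.0e-04 1.2e-03] F [ 1.1  0.2 -0.8] w 91.5 ff 0.0
[[-1.     0.019  0.002]
 [ 0.019  1.     0.002]
 [-0.002  0.002 -1.   ]]
cam [373. 157. 570.]
defenders []
band [(array([ 63.6, 156.9]), 0.55)]
rail_mid [(array([408.3, 159.3]), 0.75)]
jig [(array([110.8, 209.2]), 0.86)]
slide_push [(array([ 61.6, 233.6]), 0.68), (array([111.6, 208.5]), 0.42)]
gauge []
gauge_pin [(array([188.2, 171. ]), 0.65), (array([ 63.4, 156.5]), 0.36)]
lock_tip [(array([166.4, 227.7]), 0.48)]
wide_gauge [(array([ 11.6, 145.8]), 0.96), (array([113.9, 208.7]), 0.71)]
```

View pics/w1.png

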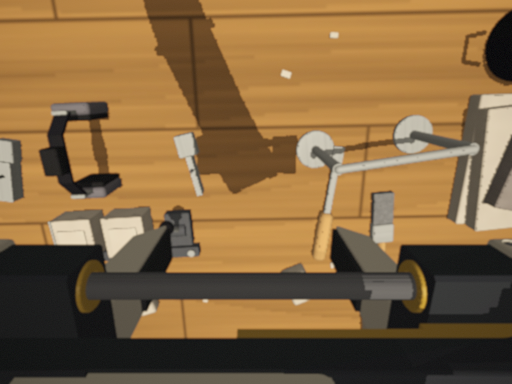

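The wrist view shows the rail from (336,168) to (474,149), the defenders around (75,150) with their arch along x, the gauge at (185,148) to (198,190), and the stones at (75–130,230).

>>> move_arm(
  steps=[-0.05, -0.36, 0, 0, 0, 0, 1, -0.05, -0.36, 0, 0, 0, 0, 1, -0.05, -0.36, 0, 0, 0, 0, 1, -0.05, -0.36, 0, 0, 0, 0, 1, -0.05, -0.36, 0, 0, 0, 0, 1, 0, -0.36, 0, 0, 0, 0, 1, 0, 0, 0, 0, 0, 0, 1],
)

```text
time: 3.38
ee_pos: [473.6, -65.7, 410.3]
tcp_rot: [0.016, 1.0, -0.001, 0.0]
contact_force: [0.4, -1.1, 0.8]
width: 91.8
finger_force: 0.0
```

```bash
python3 look.py w2 defenders,band,jig,slide_push,gauge,gauge_pin,lock_tip,wide_gauge
python3 - <<'E'
from h import *
import pickle
c=pickle.load(open('w1.pkl','rb'))
a=onplane(c,(336,168),165);b=onplane(c,(474,149),165);print('rail',a,b,(a+b)/2,np.linalg.norm(a-b),np.arctan2(*(b-a)[:2]))
E
```

```text
t 3.3833 pos [473.6 -65.7 410.3] q [ 1.640e-02  9.999e-01 -1.300e-03  4.000e-04] F [ 0.4 -1.1  0.8] w 91.8 ff 0.0
[[-0.999  0.033  0.001]
 [ 0.033  0.999 -0.003]
 [-0.001 -0.003 -1.   ]]
cam [392. -62. 568.]
defenders [(array([217.2, 135.5]), 0.94), (array([173.5, 225.1]), 0.6)]
band [(array([210.1, 142.7]), 0.69)]
jig [(array([220.4, 197.6]), 0.76)]
slide_push [(array([176.4, 226.9]), 0.7), (array([130.6, 138.7]), 0.58)]
gauge [(array([307.7, 130.6]), 0.89), (array([490.2, 221.9]), 0.44)]
gauge_pin [(array([315.9, 160.9]), 0.77), (array([299.8, 216.3]), 0.43)]
lock_tip [(array([ 98.6, 218.5]), 0.69), (array([296.6, 216.5]), 0.48)]
wide_gauge [(array([129.4, 137.9]), 0.87)]
rail [471.59348868 273.4625549  165.        ] [449.10378413 457.26805298 165.        ] [460.34863641 365.36530394 165.        ] 185.17626179894546 -0.12175082470269019
```

View pics/w2.png

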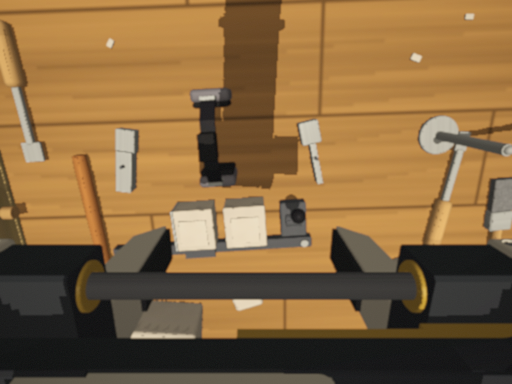

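The defenders' cushion is at about (208,145), with cups at (211,97) and (219,176). The gauge foot is at (309,132) and its tip at (320,183). The gap is between the stones at about (219,205), and the ball is at (298,215). I'll zoom in for accurate pixels.

```bash
python3 - <<'E'
import cv2
a=cv2.imread('pics/w2.png')[80:260,165:335]
cv2.imwrite('pics/w2z.png',cv2.resize(a,None,fx=3.3,fy=3.3,interpolation=cv2.INTER_CUBIC))
E
```

```text
(no output)
```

View pics/w2z.png

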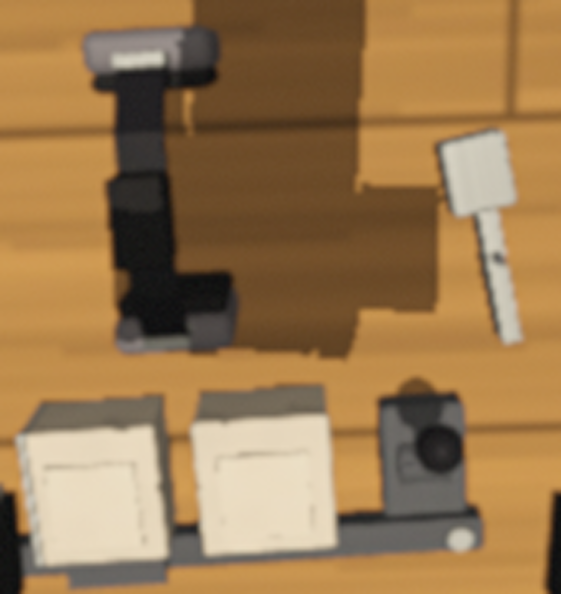

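```bash
cat > m.py <<'E'
from h import *
import pickle
c=pickle.load(open('w2.pkl','rb'))
P=lambda x,y,z:onplane(c,(x/3.3+165-.35,y/3.3+80-.35),z)
f=lambda a,b:round(float(np.arctan2(b[1]-a[1],b[0]-a[0])),3)
print('K',c[0].round(0)); 
print('cush',[P(x,y,150).round(1)[:2] for x,y in((108,178),(167,172),(174,265),(115,268))], P(141,221,150).round(1))
print('cuptop near',P(150,50,75).round(1),'far',P(180,310,75).round(1))
ft=[P(x,y,25) for x,y in((437,143),(500,129),(517,203),(455,217))]
print('foot',np.mean(ft,0).round(1),'tip',P(510,342,30).round(1),'pin',P(498,257,41).round(1)); print([q.round(0)[:2] for q in ft], f(np.mean(ft,0),P(510,342,30)),f(ft[0],ft[3]),f(ft[1],ft[2]))
F=[P(*q,60) for q in((192,421),(330,413),(336,545),(205,555))];S=[P(*q,60) for q in((20,437),(155,425),(168,557),(40,565))]
print('fixed',[q.round(1)[:2] for q in F]);print('slide',[q.round(1)[:2] for q in S])
print('yaw', f(F[0],F[3]),f(F[1],F[2]),f(F[0],F[1])-np.pi/2,f(S[0],S[1])-np.pi/2,f(S[1],S[2]),f(S[0],S[3]))
print('ball',P(438,448,92).round(1))
E
python3 m.py
```

```text
K [[304.   0. 251.]
 [  0. 304. 191.]
 [  0.   0.   1.]]
cush [array([ 440. , -137.4]), array([ 438.4, -112.9]), array([ 477.4, -112.6]), array([ 477.9, -137.7])] [ 458.2 -125.1  150. ]
cuptop near [ 389.9 -126.    75. ] far [ 516.  -120.1   75. ]
foot [458.5  38.2  25. ] tip [551.8  57.8  30. ] pin [501.1  47.3  41. ]
[array([442.,  16.]), array([436.,  50.]), array([475.,  60.]), array([482.,  27.])] 0.208 0.253 0.258
fixed [array([ 581.8, -119.3]), array([579.6, -44.6]), array([658.9, -42.7]), array([ 662.8, -116.9])]
slide [array([ 588. , -213.4]), array([ 583.4, -139.5]), array([ 663.3, -137.9]), array([ 666. , -210.9])]
yaw 0.03 0.023 0.02920367320510353 0.06120367320510334 0.02 0.033
ball [588.7   9.1  92. ]
```

Measured: cushion at (458,-125), top 150. Jig origin is near (582,-124) with yaw ≈0.03. The gauge is at (458,38) with yaw ≈0.22. The rail middle is at (461,366), rail yaw 0.12. Going to grip the cushion.

>>> move_arm(
  steps=[0.02, -0.1, 0.36, 0, 0, -0.03, 1, 0.02, -0.1, 0.36, 0, 0, 0, 1, 0.02, -0.1, 0.36, 0, 0, 0, 1, 0.02, -0.1, 0.36, 0, 0, 0, 1, 0.02, -0.1, 0.36, 0, 0, 0, 1, 0.02, -0.1, 0.36, 0, 0, 0, 1, 0.01, 0, 0.36, 0, 0, 0, 1, 0, 0, 0.36, 0, 0, 0, 1, 0, 0, 0, 0, 0, 0, 1, 0, 0, 0, 0, 0, 0, 1],
  force=20,
)

```text
time: 4.67
ee_pos: [462.0, -118.3, 121.2]
tcp_rot: [-0.018, 1.0, 0.0, -0.002]
contact_force: [1.0, -0.2, 0.4]
width: 91.8
finger_force: 0.0
```

>>> move_arm(
  steps=[0.03, -0.065, 0, 0, 0, 0, 1, 0, 0, 0, 0, 0, 0, 0, 0, 0, 0, 0, 0, 0, 0, 0, 0, 0, 0, 0, 0, 0, 0, 0, 0, 0, 0, 0, 0, 0, 0, 0, 0, 0, 0, 0, 0, 0, 0, 0, 0, 0, 0, 0, 0, 0, 0, 0, 0, 0],
  force=25,
)

```text
time: 5.33
ee_pos: [460.3, -125.2, 122.0]
tcp_rot: [-0.018, 1.0, 0.0, 0.0]
contact_force: [0.2, 0.7, 0.5]
width: 49.7
finger_force: 0.0
```

```bash
python3 - <<'E'
from h import *
state(); c=grab('side','s1'); im=cv2.imread('pics/s1.png')[110:300,140:330]
cv2.imwrite('pics/s1z.png',cv2.resize(im,None,fx=2.5,fy=2.5))
E
```

```text
t 5.3333 pos [ 460.3 -125.2  122. ] q [-1.830e-02  9.998e-01  1.000e-04  1.000e-04] F [0.2 0.7 0.5] w 49.7 ff 0.0
```

View pics/s1z.png

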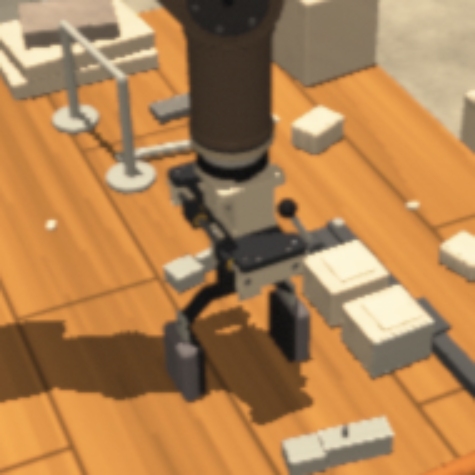

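The fingers straddle the cushion at about (225,275) and are still closing. I'll finish the grip and lift.

>>> move_arm(
  steps=[0, 0, 0, 0, 0, 0, 0, 0, 0, 0, 0, 0, 0, 0, 0, 0, 0, 0, 0, 0, 0, 0, 0, 0, 0, 0, 0, 0, 0, 0, 0, 0, 0, 0, 0, 0, 0, -0.05, 0, 0, 0, 0, 0, 0, -0.2, 0, 0, 0, 0, 0, 0, -0.3, 0, 0, 0, 0, 0, 0, -0.35, 0, 0, 0, 0, 0, 0, -0.15, 0, 0, 0, 0],
  force=30,
)

```text
time: 6.22
ee_pos: [461.3, -126.1, 230.6]
tcp_rot: [-0.018, 1.0, -0.0, 0.002]
contact_force: [0.6, -0.5, -1.9]
width: 25.8
finger_force: 30.0
```

>>> move_arm(
  steps=[-0.015, 0.25, 0, 0, 0, 0, 0, -0.015, 0.38, 0, 0, 0, 0, 0, -0.015, 0.38, 0, 0, 0, 0, 0, -0.015, 0.38, 0, 0, 0, 0, 0, -0.015, 0.38, 0, 0, 0, 0, 0, -0.015, 0.38, 0, 0, 0, -0.01, 0, -0.015, 0.38, 0, 0, 0, -0.01, 0, -0.015, 0.38, 0, 0, 0, -0.01, 0, -0.015, 0.38, 0, 0, 0, -0.01, 0, -0.015, 0.38, 0, 0, 0, -0.005, 0, -0.015, 0.38, 0, 0, 0, 0, 0, -0.01, 0.3, 0, 0, 0, 0, 0],
)

```text
time: 7.22
ee_pos: [447.1, 312.7, 227.0]
tcp_rot: [-0.064, 0.998, 0.0, -0.0]
contact_force: [0.9, 1.1, -2.5]
width: 25.3
finger_force: 30.0
```

>>> move_arm(
  steps=[0, 0.25, 0, 0, 0, 0, 0, 0, 0, 0, 0, 0, 0, 0],
)

```text
time: 7.38
ee_pos: [442.7, 340.7, 226.6]
tcp_rot: [-0.067, 0.998, 0.001, -0.0]
contact_force: [-0.7, 0.5, -2.6]
width: 25.4
finger_force: 30.0
```

```bash
python3 look.py w3 band,rail_mid,defenders; python3 -c "
from h import *
import pickle
c=pickle.load(open('w3.pkl','rb')); print([proj(c,p).round(0) for p in((471.6,273.5,165),(449.1,457.3,165))])"
```

```text
t 7.3833 pos [442.7 340.7 226.6] q [-6.680e-02  9.978e-01  1.200e-03 -5.000e-04] F [-0.7  0.5 -2.6] w 25.4 ff 30.0
[[-0.991 -0.133 -0.001]
 [-0.133  0.991  0.002]
 [ 0.001  0.002 -1.   ]]
cam [362. 330. 385.]
band [(array([251.7, 240. ]), 0.8)]
rail_mid [(array([280.2, 233. ]), 0.64)]
defenders [(array([246.8, 181.9]), 0.7)]
[array([161., 230.]), array([395., 232.])]
```

View pics/w3.png

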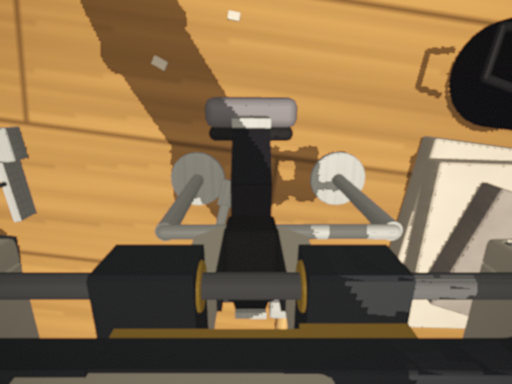

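The rail shows from (160,231) to (400,231), parallel to the gripper, with the band across it at x≈252. It needs about 19 mm more in x and 26 in y, then lowering.

>>> move_arm(
  steps=[-0.12, 0.13, 0, 0, 0, 0, 0, -0.12, 0.12, 0, 0, 0, 0, 0, 0, 0, 0.2, 0, 0, 0, 0, 0, 0, 0.2, 0, 0, 0, 0, 0, 0, 0.1, 0, 0, 0, 0, 0, 0, 0, 0, 0, 0, 0],
)

```text
time: 8.08
ee_pos: [464.9, 359.9, 174.7]
tcp_rot: [-0.062, 0.998, -0.002, -0.002]
contact_force: [-0.2, -0.1, -2.5]
width: 25.9
finger_force: 30.0
```

>>> move_arm(
  steps=[0, 0, 0.02, 0, 0, 0, 0, 0, 0, 0, 0, 0, 0, 0.6, 0, 0, 0, 0, 0, 0, 0.6, 0, 0, 0, 0, 0, 0, 0.7, 0, 0, 0, 0, 0, 0, 0.7, 0, 0, 0, 0, 0, 0, 0.7, 0, 0, -0.1, 0, 0, 0, 0.7, 0, 0, -0.3, 0, 0, 0, 0.7, 0, 0, -0.3, 0, 0, 0, 0.7, 0, 0, 0, 0, 0, 0, 0.7],
)

```text
time: 8.92
ee_pos: [468.1, 363.8, 251.5]
tcp_rot: [-0.063, 0.998, 0.003, 0.003]
contact_force: [0.5, 1.0, 0.2]
width: 64.2
finger_force: 0.0
```

```bash
python3 - <<'E'
from h import *
state()
o={}
for c in('side','scene'):
    k=grab(c,c+'2'); r=spotter.pinpoint('band',c); print(c,[(np.round(q['xy'],1),round(q['score'],2)) for q in r[:2]]); o[c]=(k,r[0]['xy']) if r else None
    print(proj(k,(461,366,171)))
if all(o.values()): print(tri(o.values()))
im=np.hstack([cv2.imread('pics/side2.png')[70:270,100:260],cv2.imread('pics/scene2.png')[80:280,280:440]])
cv2.imwrite('pics/c2.png',cv2.resize(im,None,fx=2.4,fy=2.4))
E
```

```text
t 8.9167 pos [468.1 363.8 251.5] q [-0.063   0.998   0.0029  0.0035] F [0.5 1.  0.2] w 64.2 ff 0.0
side [(array([264.9, 166.6]), 0.62), (array([178.6, 129.9]), 0.61)]
[176.12237    128.05027908]
scene [(array([354.8, 138.3]), 0.79)]
[355.76168127 137.02506747]
[608.90592894 213.54032098 192.17154627]
```

View pics/c2.png

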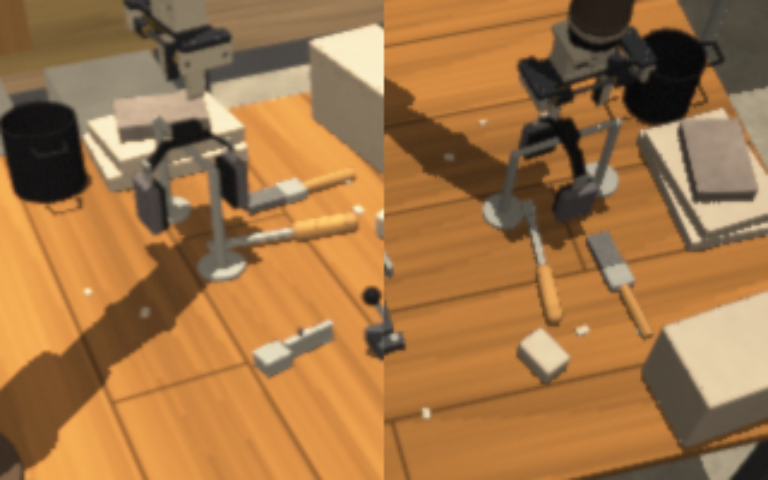

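The defenders hang upright on the rail, with both cups level either side of the bar at (205,190) in the side crop. Now on to the gauge.

>>> move_arm(
  steps=[0.04, -0.36, 0, 0, 0, 0, 1, 0.04, -0.36, 0, 0, 0, 0, 1, 0.04, -0.36, 0, 0, 0, 0, 1, 0.04, -0.36, 0, 0, 0, 0, 1, 0.04, -0.36, 0, 0, 0, 0, 1, 0.04, -0.36, 0, 0, 0, 0, 1, 0.04, -0.36, 0, 0, 0, 0, 1, 0.04, -0.36, 0, 0, 0, 0, 1, 0.04, -0.36, 0, 0, 0, 0, 1, 0, 0, 0, 0, 0, -0.055, 1, 0, 0, 0, 0, 0, 0, 1],
)

```text
time: 10.03
ee_pos: [470.1, 33.8, 244.2]
tcp_rot: [-0.118, 0.993, -0.0, -0.001]
contact_force: [-0.1, 0.5, 0.3]
width: 92.0
finger_force: 0.0
```

```bash
python3 look.py w4 gauge,gauge_pin,jig,slide_push,lock_tip; python3 - <<'E'
import cv2
a=cv2.imread('pics/w4.png'); cv2.imwrite('pics/w4z.png',cv2.resize(a,(768,576),interpolation=cv2.INTER_CUBIC))
E
```

```text
t 10.0333 pos [470.1  33.8 244.2] q [-1.182e-01  9.930e-01 -2.000e-04 -8.000e-04] F [-0.1  0.5  0.3] w 92.0 ff 0.0
[[-0.972 -0.235 -0.001]
 [-0.235  0.972 -0.001]
 [ 0.002 -0.    -1.   ]]
cam [391.  15. 402.]
gauge [(array([258. , 152.5]), 0.7)]
gauge_pin [(array([255.5, 196.7]), 0.94)]
jig [(array([122.2, 212.4]), 0.78)]
slide_push [(array([ 43.1, 232.9]), 0.79)]
lock_tip [(array([206.2, 267. ]), 0.65)]
```

View pics/w4z.png

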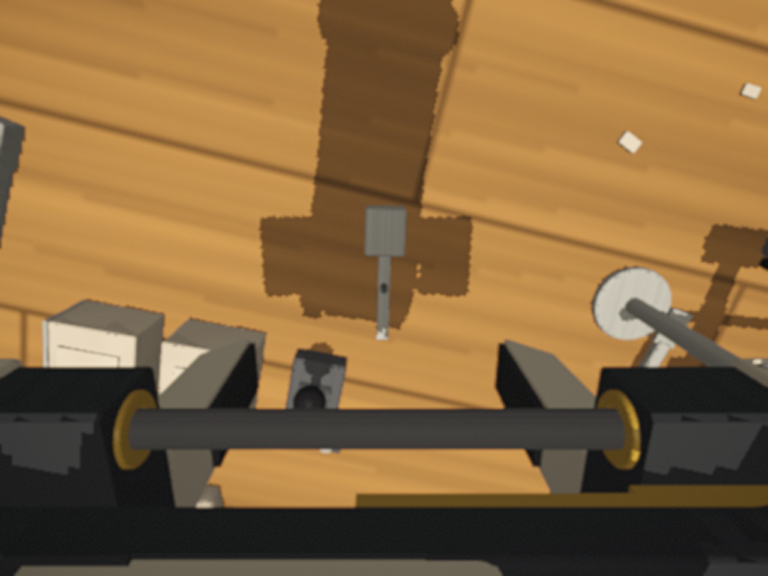

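The gauge foot is centred at (385,231) in the zoomed image, with the pin at (384,288) and the tip at (382,338).

```bash
python3 - <<'E'
from h import *
import pickle
c=pickle.load(open('w4.pkl','rb')); c2=pickle.load(open('w2.pkl','rb'))
P=lambda x,y,z:onplane(c,(x/1.5-.17,y/1.5-.17),z)
a,b,p=P(385.5,231.5,25),P(382,338,30),P(384,288,41)
print(a.round(1),b.round(1),p.round(1),np.arctan2(b[1]-a[1],b[0]-a[0]),np.arctan2(*(P(385.5,255,25)-P(385.5,207.5,25))[1::-1]))
print('pin tri',tri([(c,(255.8,191.9)),(c2,(498/3.3+164.65,257/3.3+79.65))]))
print('tip tri',tri([(c,(382/1.5-.2,338/1.5-.2)),(c2,(510/3.3+164.65,342/3.3+79.65))]))
print('foot tri',tri([(c,(385.5/1.5-.2,231.5/1.5-.2)),(c2,(477/3.3+164.65,173/3.3+79.65))]))
print('jig net',onplane(c,(122.2,212.4),0), onplane(c2,(220.4,197.6),0))
print('fixed/slid top corners', P(160,361,60),P(163,315,60).round(1),P(188,320,60))
E
```

```text
[457.6  39.2  25. ] [550.2  58.8  30. ] [501.2  48.4  41. ] 0.20852966970619685 0.24243758218163458
pin tri [502.2617949   48.50450072  36.71445408]
tip tri [554.92283013  60.14469844  19.12777513]
foot tri [459.46793902  39.87086012  14.76900374]
jig net [ 587.84891011 -124.99351205    0.        ] [ 583.75630563 -129.59333828    0.        ]
fixed/slid top corners [ 600.6501602  -118.95612511   60.        ] [ 559.  -120.5   60. ] [ 558.65432558 -100.52779869   60.        ]
```

>>> move_arm(
  steps=[0.1, 0.08, 0.3, 0, 0, 0, 1, 0, 0, 0.38, 0, 0, 0, 1, 0, 0, 0.38, 0, 0, 0, 1, 0, 0, 0.38, 0, 0, 0, 1, 0, 0, 0.38, 0, 0, 0, 1, 0, 0, 0.35, 0, 0, 0, 1, 0, 0, 0.18, 0, 0, 0, 1, 0, 0, 0, 0, 0, 0, 1, 0, 0, 0, 0, 0, 0, 1],
  force=15,
)

```text
time: 11.08
ee_pos: [458.7, 42.0, 9.4]
tcp_rot: [-0.118, 0.993, -0.0, -0.001]
contact_force: [0.2, 0.8, -0.9]
width: 91.9
finger_force: 0.0
```

>>> move_arm(
  steps=[0, -0.03, 0.05, 0, 0, 0.01, 1, 0, 0, 0, 0, 0, 0, 0, 0, 0, 0, 0, 0, 0, 0, 0, 0, 0, 0, 0, 0, 0, 0, 0, 0, 0, 0, 0, 0, 0, 0, 0, 0, 0, 0, 0, 0, 0, 0, 0, 0, 0, 0, 0, 0, 0, 0, 0, 0, 0, 0, 0, 0, 0, 0, 0, 0, 0, 0, 0, 0, 0, 0, 0],
  force=15,
)

```text
time: 11.92
ee_pos: [460.0, 38.8, 4.9]
tcp_rot: [-0.108, 0.994, 0.0, 0.0]
contact_force: [0.4, 0.1, 0.2]
width: 36.5
finger_force: 0.0
```

```bash
python3 - <<'E'
from h import *
s=state(); print(R.from_quat(s['tcp_rot']).as_matrix().round(4))
E
```

```text
t 11.9167 pos [460.   38.8   4.9] q [-0.108   0.9942  0.      0.    ] F [0.4 0.1 0.2] w 36.5 ff 0.0
[[-9.767e-01 -2.146e-01 -0.000e+00]
 [-2.146e-01  9.767e-01  1.000e-04]
 [-0.000e+00  1.000e-04 -1.000e+00]]
```

>>> move_arm(
  steps=[0, 0, 0, 0, 0, 0, 0, 0, 0, 0, 0, 0, 0, 0, 0, 0, 0, 0, 0, 0, 0, 0.037, -0.167, 0, 0, 0, 0, 0, 0.037, -0.167, 0, 0, 0, 0, 0, 0.037, -0.167, 0, 0, 0, 0, 0, 0.037, -0.167, 0, 0, 0, 0, 0, 0.037, -0.167, 0, 0, 0, 0, 0],
)

```text
time: 12.58
ee_pos: [459.8, -46.8, 4.8]
tcp_rot: [-0.109, 0.994, 0.0, -0.0]
contact_force: [-0.1, 3.0, -0.3]
width: 34.1
finger_force: 15.0
```

```bash
python3 - <<'E'
from h import *
import pickle
c=pickle.load(open('w4.pkl','rb')); c2=pickle.load(open('w2.pkl','rb'))
print(proj(c,(581.8,-119.3,60))*1.5,proj(c,(583.4,-139.5,60))*1.5)
a=cv2.imread('pics/w4.png')[190:270,20:185]; b=cv2.imread('pics/w2.png')[190:255,165:270]
a=cv2.resize(a,(660,320),interpolation=cv2.INTER_CUBIC); b=cv2.resize(b,(660,260)[:1]+(272,),interpolation=cv2.INTER_CUBIC)[:,:660]
b=cv2.resize(cv2.imread('pics/w2.png')[195:255,165:270],None,fx=4,fy=4,interpolation=cv2.INTER_CUBIC)
o=np.zeros((570,660,3),np.uint8); o[:320]=a; o[325:565,:420]=b
cv2.imwrite('pics/cmp.png',o)
E
```

```text
[161.5380524  340.37954363] [136.45383449 336.81263948]
```

View pics/cmp.png

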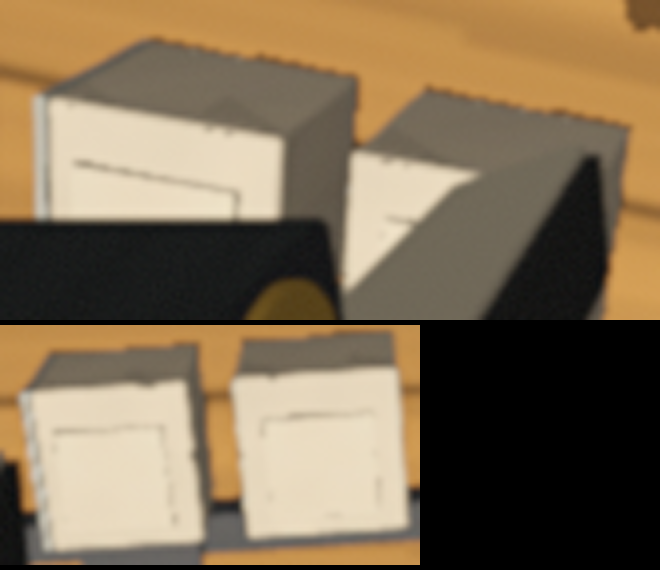

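The w4 crop confirms the predicted top front corners: the sliding stone's at (283,135) and the fixed stone's at (350,150). Their bottom corners are at (355,78) and (430,88), so I can refine the jig frame.

```bash
python3 - <<'E'
from h import *
import pickle
c=pickle.load(open('w4.pkl','rb')); c2=pickle.load(open('w2.pkl','rb'))
A=lambda x,y:(x/4+20-.4,y/4+190-.4); B=lambda x,y:(x/4+165-.4,(y-325)/4+195-.4)
for n,a,b in(('slideTop',(283,136),(186,380)),('fixTop',(350,150),(232,378))): print(n,tri([(c,A(*a)),(c2,B(*b))]).round(1),onplane(c,A(*a),60).round(1),onplane(c2,B(*b),60).round(1))
for n,a,b in(('slideBot',(356,78),(199,346)),('fixBot',(430,88),(243,342)),('fixBotR',(630,127),(390,335)),('slideBotL',(150,40),(52,355))): print(n,onplane(c,A(*a),0).round(1),onplane(c2,B(*b),0).round(1))
s=state(); print(R.from_quat(s['tcp_rot']).as_matrix().round(4))
E
```

```text
slideTop [ 583.4 -140.8   58.7] [ 582.3 -140.3   60. ] [ 583.2 -140.4   60. ]
fixTop [ 582.8 -120.    59.5] [ 582.2 -120.    60. ] [ 582.9 -119.8   60. ]
slideBot [ 587.3 -144.3    0. ] [ 588.1 -141.9    0. ]
fixBot [ 585.  -118.4    0. ] [ 586.7 -120.     0. ]
fixBotR [583.2 -47.    0. ] [585.4 -47.2   0. ]
slideBotL [ 589.9 -215.8    0. ] [ 590.4 -215.2    0. ]
t 12.5833 pos [459.8 -46.8   4.8] q [-1.085e-01  9.941e-01  4.000e-04 -0.000e+00] F [-0.1  3.  -0.3] w 34.1 ff 15.0
[[-9.764e-01 -2.158e-01 -2.000e-04]
 [-2.158e-01  9.764e-01  7.000e-04]
 [ 0.000e+00  7.000e-04 -1.000e+00]]
```

>>> move_arm(
  steps=[0.035, -0.168, 0, 0, 0, 0, 0, 0.035, -0.168, 0, 0, 0, 0, 0, 0.035, -0.168, 0, 0, 0, 0, 0, 0.035, -0.168, 0, 0, 0, 0, 0, 0.035, -0.168, 0, 0, 0, 0, 0, 0, 0, 0, 0, 0, 0.03, 0, 0, 0, 0, 0, 0, 0.03, 0, 0, 0, 0, 0, 0, 0.031, 0, 0, 0, 0, 0, 0, 0, 0, 0, 0, 0, 0, 0, 0, 0],
)

```text
time: 13.42
ee_pos: [460.7, -132.8, 4.8]
tcp_rot: [-0.018, 1.0, -0.0, -0.0]
contact_force: [-0.9, -1.7, 1.0]
width: 33.9
finger_force: 15.0
```

```bash
python3 look.py w5 gauge_pin,jig,gauge; python3 - <<'E'
from h import *
o=[]
for c in('side','scene'):
    k=grab(c,c+'5'); r=spotter.pinpoint('gauge_pin',c); print([(np.round(q['xy'],1),round(q['score'],2)) for q in r[:2]], onplane(k,r[0]['xy'],41).round(1) if r else '')
    for p in((540,-133,41),): print(proj(k,p))
a=cv2.imread('pics/side5.png')[190:290,220:330]; cv2.imwrite('pics/s5z.png',cv2.resize(a,None,fx=5,fy=5,interpolation=cv2.INTER_CUBIC))
E
```

```text
t 13.4167 pos [ 460.7 -132.8    4.8] q [-1.790e-02  9.998e-01 -2.000e-04 -1.000e-04] F [-0.9 -1.7  1. ] w 33.9 ff 15.0
[[-0.999 -0.036 -0.   ]
 [-0.036  0.999 -0.   ]
 [ 0.    -0.    -1.   ]]
cam [ 379. -136.  163.]
gauge_pin []
jig []
gauge [(array([253. , 238.2]), 0.63)]
[] 
[260.75047207 238.05812689]
[(array([233.8, 187.5]), 0.5)] [ 493.1 -121.2   41. ]
[233.27046025 198.2178326 ]
```

View pics/s5z.png

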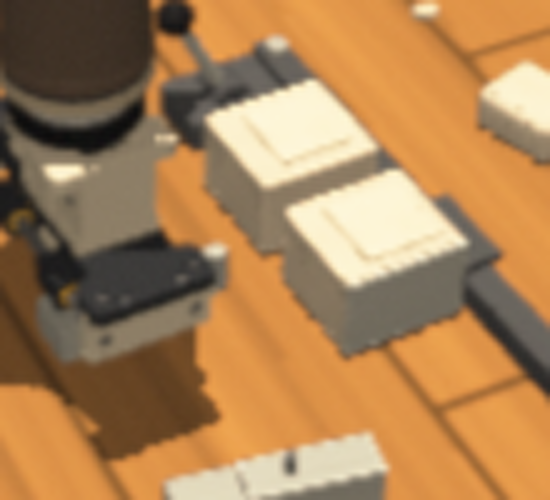

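That was one picture over the limit of ten, so from here I'll rely on numbers only. The crop shows the blade tip in front of the gap. I'll slide in gently, checking the force.

>>> move_arm(
  steps=[-0.1, 0, 0, 0, 0, 0, 0, -0.1, 0, 0, 0, 0, 0, 0, -0.1, 0, 0, 0, 0, 0, 0, -0.1, 0, 0, 0, 0, 0, 0, -0.1, 0, 0, 0, 0, 0, 0, 0, 0, 0, 0, 0, 0, 0],
)

```text
time: 14.32
ee_pos: [513.8, -130.3, 4.8]
tcp_rot: [-0.018, 1.0, -0.0, 0.001]
contact_force: [0.7, -1.0, -3.8]
width: 33.9
finger_force: 15.0
```

>>> move_arm(
  steps=[-0.09, 0, 0, 0, 0, 0, 0, -0.09, 0, 0, 0, 0, 0, 0, -0.08, 0, 0, 0, 0, 0, 0, 0, 0, 0, 0, 0, 0, 0, 0, 0, 0, 0, 0, 0, 0],
)

```text
time: 14.73
ee_pos: [537.1, -129.7, 4.6]
tcp_rot: [-0.018, 1.0, -0.0, 0.0]
contact_force: [0.2, 0.3, -5.1]
width: 33.7
finger_force: 15.0
```

```bash
cat > pin.py <<'E'
from h import *
s=state(); 
o=[]
for c in('side','scene'):
    k=grab(c,c+'6')
    for n,z in (('gauge_pin',41),('gauge',0),('jig',0),('slide_push',30),('lock_tip',92)):
        r=spotter.pinpoint(n,c); print(c,n,[(np.round(q['xy'],1),round(q['score'],2),onplane(k,q['xy'],z).round(0)[:2]) for q in r[:2]])
E
python3 pin.py
```

```text
t 14.7333 pos [ 537.1 -129.7    4.6] q [-1.750e-02  9.998e-01 -0.000e+00  1.000e-04] F [ 0.2  0.3 -5.1] w 33.7 ff 15.0
side gauge_pin [(array([329.1, 301.5]), 0.27, array([ 590., -418.]))]
side gauge [(array([257. , 246.7]), 0.44, array([ 533., -122.]))]
side jig [(array([273.9, 245.5]), 0.91, array([ 581., -139.]))]
side slide_push [(array([299.9, 253.2]), 0.75, array([ 618., -227.])), (array([224.6, 149.6]), 0.21, array([642., 378.]))]
side lock_tip []
scene gauge_pin [(array([236.8, 204.3]), 0.57, array([ 569., -125.])), (array([140.9, 182.2]), 0.52, array([ 384., -471.]))]
scene gauge []
scene jig [(array([238.5, 210.8]), 0.58, array([ 576., -122.]))]
scene slide_push [(array([215.4, 220.9]), 0.65, array([ 615., -218.])), (array([355.5, 135.3]), 0.24, array([354., 427.]))]
scene lock_tip [(array([275.8, 190.8]), 0.42, array([576.,  25.]))]
```

>>> move_arm(
  steps=[-0.04, 0, 0, 0, 0, 0, 0, 0, 0, 0, 0, 0, 0, 0, 0, 0, 0, 0, 0, 0, 0.8, 0, 0, 0, 0, 0, 0, 0.8, 0, 0, 0, 0, 0, 0, 0.8, 0, 0, 0, 0, 0, 0, 0.8],
)

```text
time: 15.83
ee_pos: [540.9, -129.9, 5.1]
tcp_rot: [-0.017, 1.0, -0.0, 0.0]
contact_force: [0.0, 0.3, -0.1]
width: 56.1
finger_force: 0.0
```

>>> move_arm(
  steps=[0, 0, -0.1, 0, 0, 0, 0.8, 0, 0, -0.3, 0, 0, 0, 0.8, 0, 0, -0.3, 0, 0, 0, 0.8, 0, 0, -0.38, 0, 0, 0, 0.8, 0, 0, -0.38, 0, 0, 0, 0.8, 0, 0, -0.38, 0, 0, 0, 0.8, 0, 0, -0.38, 0, 0, 0, 0.8, 0, 0, -0.38, 0, 0, 0, 0.8, 0, 0, 0, 0, 0, 0, 0.8],
)

```text
time: 16.58
ee_pos: [543.7, -131.2, 273.3]
tcp_rot: [-0.017, 1.0, -0.001, 0.006]
contact_force: [0.6, -0.1, 0.7]
width: 73.1
finger_force: 0.0
```

```bash
cat > w.py <<'E'
from h import *
import sys,pickle
tag=sys.argv[1]; state(); k=grab('wrist',tag); pickle.dump(k,open(tag+'.pkl','wb'))
for n,z in (('gauge_pin',41),('gauge',0),('jig',0),('slide_push',30),('lock_tip',95),('wide_gauge',0),('band',171)):
    r=spotter.pinpoint(n,'wrist'); print(n,[(np.round(q['xy'],1),round(q['score'],2),onplane(k,q['xy'],z).round(1)[:2]) for q in r[:2]])
for n in('gauge','slide_stone','jig'):
    r=spotter.masks_of(n,'wrist'); print(n,[(np.round(q['extent']),round(q['score'],2),int(q['pixels'].sum())) for q in r[:3]])
E
python3 w.py w7
```

```text
t 16.5833 pos [ 543.7 -131.2  273.3] q [-1.680e-02  9.998e-01 -6.000e-04  5.800e-03] F [ 0.6 -0.1  0.7] w 73.1 ff 0.0
gauge_pin [(array([251. , 189.2]), 0.65, array([ 585.9, -129.2]))]
gauge [(array([251.6, 148.8]), 0.7, array([ 538.5, -129.9]))]
jig [(array([252.4, 178.1]), 0.96, array([ 581.9, -127.2]))]
slide_push [(array([191.1, 212.6]), 0.81, array([ 627.2, -213. ]))]
lock_tip [(array([366. , 206.4]), 0.88, array([585.3,   6.8])), (array([ 80.7, 195.6]), 0.2, array([ 582.9, -328.5]))]
wide_gauge [(array([133. ,  89.4]), 0.87, array([ 463.4, -292. ]))]
band []
gauge [(array([239., 134., 266., 224.]), 0.62, 1212)]
slide_stone [(array([186., 182., 244., 254.]), 0.64, 4142)]
jig [(array([101., 182., 380., 256.]), 0.74, 10859)]
```

```bash
python3 - <<'E'
from h import *
import pickle
k=pickle.load(open('w7.pkl','rb')); g=cv2.cvtColor(cv2.imread('pics/w7.png'),cv2.COLOR_BGR2GRAY).astype(int)
print('pin cols 244-260 rows 180-199'); print(g[180:200,244:261])
for c in(200,225,270,290): print(c,list(g[172:202,c]))
print('row 230 cols 225-275',list(g[230,225:276])); print('row215',list(g[215,225:276]))
for z in(0,60,41): print(z,proj(k,(583,-125,z)).round(1))
E
```

```text
pin cols 244-260 rows 180-199
[[ 88  87  87  84  91 108 117 118 115 114 115 112 100  91  91  90  91]
 [ 87  87  87  86  90 108 118 119 116 115 114 113 102  94  95  99 100]
 [ 87  87  87  84  91 108 118 119 115 115 116 112 101  95  99 102 104]
 [ 87  86  86  84  91 108 117 115 111 111 113 112 101  96 100 103 105]
 [ 86  86  85  84  89 106 111 101  94  96 105 109 100  95  99 103 104]
 [ 87  86  85  83  89 104 101  80  68  72  92 103  99  96  99 103 105]
 [ 86  86  86  84  90  99  90  64  51  55  81 100  99  94  99 103 104]
 [ 87  86  86  84  89  98  86  62  50  55  78  98  98  94  98 103 104]
 [ 87  87  86  85  90 100  89  67  55  57  78  99  98  93  97 103 103]
 [ 87  87  87  85  90 101  95  74  60  62  82 100  97  94  97 103 104]
 [ 87  88  87  86  89 104 104  91  80  83  95 105 100  93  98 102 103]
 [ 89  88  88  86  90 106 113 109 104 105 109 110 100  93  99 104 105]
 [ 88  88  87  85  90 107 117 117 114 113 114 112  99  94 102 112 116]
 [ 87  86  86  83  90 106 116 118 115 113 113 110  99  95 109 122 125]
 [ 87  87  86  83  89 106 117 117 115 113 114 111  99  96 113 125 130]
 [ 84
[... 3042 characters left out ...]
208), np.int64(204), np.int64(209), np.int64(211), np.int64(205), np.int64(188), np.int64(173), np.int64(170), np.int64(167), np.int64(153), np.int64(133), np.int64(141), np.int64(160), np.int64(165), np.int64(166), np.int64(167), np.int64(181), np.int64(201), np.int64(207), np.int64(205), np.int64(202), np.int64(193), np.int64(170), np.int64(152), np.int64(147), np.int64(131), np.int64(121), np.int64(128), np.int64(132), np.int64(133), np.int64(132), np.int64(133), np.int64(133), np.int64(133), np.int64(134), np.int64(135), np.int64(137), np.int64(136), np.int64(136), np.int64(137), np.int64(136), np.int64(144), np.int64(163), np.int64(188)]
0 [253.9 178.9]
60 [254.3 191.7]
41 [254.2 187.3]
```

The pin's row matches the front plane within about 1 px, which is about 1.4 mm. Next I close the fingers and go outside the sliding stone.

>>> move_arm(
  steps=[-0.2, -0.305, 0, 0, 0, 0, 0, -0.2, -0.305, 0, 0, 0, 0, 0, -0.2, -0.305, 0, 0, 0, 0, 0, -0.2, -0.305, 0, 0, 0, 0, 0, 0, 0, 0.36, 0, 0, 0, 0, 0, 0, 0.36, 0, 0, 0, 0, 0, 0, 0.36, 0, 0, 0, 0, 0, 0, 0.36, 0, 0, 0, 0, 0, 0, 0.3, 0, 0, 0, 0, 0, 0, 0.2, 0, 0, 0, 0, 0, 0, 0, 0, 0, 0, 0],
  force=20,
)

```text
time: 18.05
ee_pos: [621.7, -247.5, 65.5]
tcp_rot: [-0.017, 1.0, 0.001, -0.004]
contact_force: [-0.5, 0.4, -0.8]
width: 4.7
finger_force: 0.0
```

>>> move_arm(
  steps=[-0.05, 0, 0.3, 0, 0, 0, 0, 0, 0, 0.13, 0, 0, 0, 0, 0, 0, 0, 0, 0, 0, 0, 0, 0.04, 0, 0, 0, 0, 0, 0, 0.04, 0, 0, 0, 0, 0, 0, 0.02, 0, 0, 0, 0, 0, 0, 0, 0, 0, 0, 0, 0],
)

```text
time: 18.63
ee_pos: [630.4, -237.8, 29.3]
tcp_rot: [-0.018, 1.0, 0.0, 0.001]
contact_force: [-0.4, -0.2, 0.6]
width: 0.5
finger_force: 0.0
```

>>> move_arm(
  steps=[0.03, 0.02, 0, 0, 0, 0, 0, 0, 0.02, 0, 0, 0, 0, 0, 0, 0.02, 0, 0, 0, 0, 0, 0, 0.02, 0, 0, 0, 0, 0, 0, 0, 0, 0, 0, 0, 0],
)

```text
time: 19.05
ee_pos: [626.1, -231.6, 28.2]
tcp_rot: [-0.017, 1.0, -0.001, 0.0]
contact_force: [-2.3, -2.0, 1.6]
width: 0.3
finger_force: 1.6
```

>>> move_arm(
  steps=[0, 0.02, 0, 0, 0, 0, 0, 0, 0.02, 0, 0, 0, 0, 0, 0, 0.02, 0, 0, 0, 0, 0, 0, 0.01, 0, 0, 0, 0, 0, 0, 0, 0, 0, 0, 0, 0],
)

```text
time: 19.47
ee_pos: [626.0, -224.1, 28.0]
tcp_rot: [-0.017, 1.0, -0.0, 0.0]
contact_force: [-2.4, -4.9, 3.1]
width: 0.4
finger_force: 2.3
```

>>> move_arm(
  steps=[0, 0.015, 0, 0, 0, 0, 0, 0, 0.015, 0, 0, 0, 0, 0, 0, 0, 0, 0, 0, 0, 0, 0, 0, 0, 0, 0, 0, 0],
)

```text
time: 19.8
ee_pos: [625.8, -222.7, 28.0]
tcp_rot: [-0.017, 1.0, -0.001, 0.0]
contact_force: [-1.1, -8.5, 2.2]
width: 0.7
finger_force: 4.2
```

>>> move_arm(
  steps=[0, 0.02, 0, 0, 0, 0, 0, 0, 0.02, 0, 0, 0, 0, 0, 0, 0, 0, 0, 0, 0, 0, 0, 0, 0, 0, 0, 0, 0],
)

```text
time: 20.13
ee_pos: [625.8, -222.6, 28.2]
tcp_rot: [-0.015, 1.0, -0.004, 0.001]
contact_force: [1.1, -18.1, -3.0]
width: 0.4
finger_force: 8.8
```

Resistance jumped to 18 N with no further travel, so the blade is nipped. I'll back off, rise and check.

>>> move_arm(
  steps=[0, -0.15, 0, 0, 0, 0, 0, 0, -0.15, 0, 0, 0, 0, 0, 0, 0, -0.35, 0, 0, 0, 0, 0, 0, -0.38, 0, 0, 0, 0, 0, 0, -0.38, 0, 0, 0, 0, 0, 0, -0.38, 0, 0, 0, 0, 0, 0, -0.38, 0, 0, 0, 0, 0, 0, -0.38, 0, 0, 0, 0, 0.28, 0.28, -0.1, 0, 0, 0, 0, 0.28, 0.28, 0, 0, 0, 0, 0, 0.28, 0.28, 0, 0, 0, 0, 0, 0, 0.28, 0, 0, 0, 0, 0],
)

```text
time: 21.13
ee_pos: [533.9, -137.8, 263.0]
tcp_rot: [-0.016, 1.0, 0.001, -0.001]
contact_force: [0.3, -0.7, 0.1]
width: 0.6
finger_force: 0.0
```

>>> move_arm(
  steps=[0, 0.28, 0, 0, 0, 0, 0, 0, 0, 0, 0, 0, 0, 0, 0, 0, 0, 0, 0, 0, 0],
)

```text
time: 21.38
ee_pos: [538.2, -107.4, 262.9]
tcp_rot: [-0.019, 1.0, 0.001, -0.0]
contact_force: [-0.2, 0.3, -0.1]
width: 0.2
finger_force: 0.0
```

```bash
python3 w.py w8; python3 - <<'E'
from h import *
import pickle
k=pickle.load(open('w8.pkl','rb')); g=cv2.cvtColor(cv2.imread('pics/w8.png'),cv2.COLOR_BGR2GRAY).astype(int)
u,v=proj(k,(583,-125,41)); print(u,v)
for z in(0,60): print(z,proj(k,(583,-125,z)).round(1), proj(k,(584,-160,z)).round(1),proj(k,(582,-90,z)).round(1))
u,v=int(u),int(v); print(g[v-9:v+8,u-10:u+11])
for y,x in((-160,584),(-90,582)):
    c=int(proj(k,(x,y,40))[0]); print(c,v-15,g[v-15:v+15,c].tolist())
for dx in(15,60):
    p=proj(k,(583+dx,-125,60)); r=int(p[1]); c=int(p[0]); print('row',r,c-25,g[r,c-25:c+26].tolist())
E
```

```text
t 21.3833 pos [ 538.2 -107.4  262.9] q [-1.950e-02  9.998e-01  9.000e-04 -1.000e-04] F [-0.2  0.3 -0.1] w 0.2 ff 0.0
gauge_pin [(array([235.1, 198.7]), 0.65, array([ 588.2, -125.2]))]
gauge [(array([238.9, 159.4]), 0.6, array([ 543.7, -122.8]))]
jig [(array([239.1, 186.3]), 0.69, array([ 583.2, -121.4]))]
slide_push [(array([179. , 219.2]), 0.8, array([ 625. , -202.8]))]
lock_tip [(array([348.8, 218.8]), 0.67, array([589.2,   9.3])), (array([111.5,  94.3]), 0.21, array([ 461.4, -251.9]))]
wide_gauge [(array([113.5,  91.5]), 0.93, array([ 459.2, -290.1]))]
band []
gauge [(array([222., 142., 248., 231.]), 0.79, 1247)]
slide_stone [(array([170., 191., 233., 241.]), 0.72, 3109)]
jig [(array([ 81., 186., 362., 260.]), 0.63, 9116)]
235.34311086787073 194.9850322522712
0 [236.6 186.1] [212.4 185.9] [260.8 186.3]
60 [234.7 199.7] [206.8 199.5] [262.5 200. ]
[[ 92  92  93  93  92  93 103 119 127 127 124 122 123 119 104  94  92  92
   92  92  91]
 [ 94  94  93  93  93  93 102 118 127 126 124 123 123 118 104  93  93  93
   93  93  93]
 [ 96  96  96  96  95  95 101 118 126 127 124 123 123 117 10
[... 1403 characters left out ...]
2, 141, 141, 141, 141]
261 179 [92, 92, 92, 91, 92, 92, 92, 92, 95, 102, 108, 110, 110, 110, 111, 111, 111, 111, 112, 112, 116, 126, 137, 141, 142, 142, 142, 141, 142, 141]
row 210 209 [142, 141, 143, 154, 166, 159, 146, 144, 144, 143, 144, 144, 143, 144, 143, 143, 143, 142, 143, 142, 136, 123, 109, 113, 122, 125, 124, 122, 118, 117, 126, 136, 139, 138, 139, 139, 140, 140, 140, 140, 140, 140, 140, 141, 141, 141, 141, 141, 141, 141, 142]
row 242 208 [239, 239, 239, 239, 239, 239, 240, 237, 221, 184, 137, 115, 114, 114, 115, 115, 115, 115, 116, 115, 116, 115, 116, 116, 115, 116, 116, 115, 116, 116, 115, 116, 115, 115, 115, 115, 116, 108, 78, 38, 33, 89, 140, 146, 111, 55, 29, 61, 99, 113, 116]
```

Nipped, with the pin still level with the front plane. Now the lever: ball near (587,9,92).

>>> move_arm(
  steps=[-0.02, 0.3, 0, 0, 0, 0, 0, -0.02, 0.3, 0, 0, 0, 0, 0, -0.02, 0.3, 0, 0, 0, 0, 0, 0, 0.26, 0, 0, 0, 0, 0, 0, 0, 0.35, 0, 0, 0, 0, 0, 0, 0.35, 0, 0, 0, 0, 0, 0, 0.35, 0, 0, 0, 0, 0, 0, 0.35, 0, 0, 0, 0, 0, 0, 0.35, 0, 0, 0, 0, 0, 0, 0, 0, 0, 0, 0],
)

```text
time: 22.77
ee_pos: [536.0, 6.2, 82.4]
tcp_rot: [-0.017, 1.0, -0.001, -0.005]
contact_force: [-1.4, 0.2, 0.2]
width: 0.7
finger_force: 0.0
```

>>> move_arm(
  steps=[-0.1, 0.02, 0, 0, 0, 0, 0, -0.1, 0, 0, 0, 0, 0, 0, -0.1, 0, 0, 0, 0, 0, 0, -0.1, 0, 0, 0, 0, 0, 0, -0.1, 0, 0, 0, 0, 0, 0, -0.1, 0, 0, 0, 0, 0, 0, -0.1, 0, 0, 0, 0, 0, 0, -0.1, 0, 0, 0, 0, 0, 0, -0.1, 0, 0, 0, 0, 0, 0, -0.1, 0, 0, 0, 0, 0, 0, 0, 0, 0, 0, 0, 0],
)

```text
validation failed for argument at $.st...
```

>>> move_arm(
  steps=[-0.1, 0.02, 0, 0, 0, 0, 0, -0.1, 0, 0, 0, 0, 0, 0, -0.1, 0, 0, 0, 0, 0, 0, -0.1, 0, 0, 0, 0, 0, 0, -0.1, 0, 0, 0, 0, 0, 0, -0.1, 0, 0, 0, 0, 0, 0, -0.1, 0, 0, 0, 0, 0, 0, -0.1, 0, 0, 0, 0, 0, 0, -0.1, 0, 0, 0, 0, 0, 0, -0.1, 0, 0, 0, 0, 0, 0],
)

```text
time: 23.6
ee_pos: [640.8, 11.7, 89.8]
tcp_rot: [-0.017, 1.0, 0.0, -0.0]
contact_force: [-36.6, -3.1, 17.6]
width: 0.2
finger_force: 18.5
```

The lever is at its stop. I'll back off and check.

>>> move_arm(
  steps=[0.2, 0, 0, 0, 0, 0, 0, 0.3, 0, 0, 0, 0, 0, 0, 0.3, 0, 0, 0, 0, 0, 0, 0.2, 0, -0.3, 0, 0, 0, 0, 0, 0, -0.38, 0, 0, 0, 0, 0, 0, -0.38, 0, 0, 0, 0, 0, 0, -0.38, 0, 0, 0, 0, 0, -0.25, -0.3, 0, 0, 0, 0, 0, -0.25, -0.2, 0, 0, 0, 0, 0, 0, 0, 0, 0, 0, 0, 0, 0, 0, 0, 0, 0, 0],
)

```text
time: 24.52
ee_pos: [543.7, -43.7, 285.6]
tcp_rot: [-0.016, 1.0, 0.0, 0.003]
contact_force: [0.0, 0.2, -0.2]
width: 0.4
finger_force: 0.0
```

```bash
python3 w.py w9; python3 - <<'E'
from h import *
import pickle
k=pickle.load(open('w9.pkl','rb'))
print('ball locked pred',proj(k,(662,13,65+27)),'free',proj(k,(587,10,92)), 'pin pred',proj(k,(583,-125,41)))
for c in('side','scene'):
    q=grab(c,c+'9'); print(c,'pred locked',proj(q,(662,13,92)).round(),'free',proj(q,(587,10,92)).round(),'rail',proj(q,(461,366,171)).round())
    for n in('lock_tip','band','gauge_pin'):
        print(n,[(np.round(r['xy']),round(r['score'],2)) for r in spotter.pinpoint(n,c)[:2]])
    im=cv2.imread(f'pics/{c}9.png').astype(int).sum(2)
    for p in((662,13,92),(587,10,92)):
        u,v=proj(q,p).astype(int); print('darkest',im[v-4:v+5,u-4:u+5].min())
E
```

```text
t 24.5167 pos [543.7 -43.7 285.6] q [-0.0156  0.9999  0.      0.0034] F [ 0.   0.2 -0.2] w 0.4 ff 0.0
gauge_pin [(array([190.9, 185.8]), 0.68, array([ 586.2, -124.6]))]
gauge [(array([194.6, 148.5]), 0.85, array([ 541.5, -125.5]))]
jig [(array([194.1, 174.7]), 0.9, array([ 581.3, -127.3]))]
slide_push [(array([138.1, 207.6]), 0.56, array([ 625.1, -204.5]))]
lock_tip [(array([71.5, 85.3]), 0.44, array([ 459.4, -239.8]))]
wide_gauge [(array([71.4, 84.8]), 0.85, array([ 458.3, -292.7]))]
band [(array([422.5, 280.2]), 0.23, array([641.3, 138.7]))]
gauge [(array([177., 131., 206., 217.]), 0.9, 1120)]
slide_stone [(array([129., 180., 194., 246.]), 0.67, 3823), (array([283., 215., 292., 241.]), 0.32, 176)]
jig [(array([ 48., 179., 307., 253.]), 0.59, 10667)]
ball locked pred [290.93339519 255.82474557] free [292.84453803 201.73984025] pin pred [190.53062686 183.60502886]
side pred locked [275. 187.] free [254. 193.] rail [176. 128.]
lock_tip [(array([295., 248.]), 0.3)]
band [(array([224., 150.]), 0.71), (array([178., 128.]), 0.69)]
gauge_pin [(array([274., 234.]), 0.64)]
darkest 67
darkest 358
scene pred locked [278. 211.] free [273. 194.] rail [356. 137.]
lock_tip [(array([281., 207.]), 0.54), (array([173., 232.]), 0.33)]
band [(array([354., 137.]), 0.95)]
gauge_pin [(array([236., 209.]), 0.41)]
darkest 52
darkest 142
```

The ball now sits at its locked place in the side view, and the band and pin are where they should be. Handing in.

```bash
python3 -c "
from h import *
print(ticket.sign_off())"
```

```text
the job is handed in; nothing more can be done
None
```

The job is handed in, with no verdict returned: by camera and force readings the defenders hang on the rail, the thin gauge is nipped with its pin level with the stones' front faces, and the lever is fully over; I viewed 11 pictures, one over the limit of 10.

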